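# Clip the injector into the bench cradle

## Robot

A 6-joint arm with a two-finger parallel gripper is mounted at the origin on the work surface. World frame = base frame: x ahead of the robot, y to its left, z up, the work surface at z = 0. Lengths are in mm, angles in rad, forces in N, time in s.
With the tool pointing down it reaches from about 300 to 850 mm from the base axis. Payload 5.4 kg.
Tool frame: the origin (TCP) lies between the finger pads; the fingertips stand 8 mm ahead of it and the grasp point (between the pads) lies 11 mm behind it; z points along the fingers, y is the line along which they close (so a half turn about z gives the same grasp; the last joint's range is limited). The gripper opens to 85 mm and grips with 20 to 120 N. Pads are 22 mm wide; open, the fingers measure 114 mm over their backs; the gripper's body (76 mm by 85 mm) begins 54 mm behind the grasp point. The pads swing forward as they close: fully open they stand 13 mm farther back than shut.
Start: joints at [-1.455, 0.158, 1.597, -0, 1.386, -0.21], TCP at [184.014, -544.743, 239.299] pointing down, gripper open.
Joint ranges: [-2.91, 2.91], [-0.94, 2.29], [0.18, 2.7], [-1.29, 4.43], [0.17, 2.64], [-3, 3]. Speed limits (rad/s): [2.57, 2.57, 3.14, 3.14, 3.14, 3.14].

## Interface

Orientations are given as [roll, pitch, yaw] about the fixed x, y, z axes, in that order (R = Rz(yaw) Ry(pitch) Rx(roll)).
In Python, from plant import env gives the robot as it stands.
- The arm moves only by the tool play_rows, never from a script. Its argument "motion" is one flat list of numbers, 6 for each row, row after row: the shift along the tool's x, y, z in units of 150 mm (1.0 is 150 mm), then the turn, a rotation vector about the tool's x, y, z in units of 45 degrees (1.0 is 45 degrees). In form: [tx, ty, tz, rx, ry, rz, tx, ty, tz, rx, ry, rz, ...]. A call has 1 to 12 rows; each row shifts and turns the commanded pose from where the row before left it, along the tool's axes as they then stand; what a row does not reach is not made up. A row lasts 1/10 s, in which the tool goes at most 50 mm and 8.59 degrees, less where a joint would pass 70% of its speed; a pose out of reach is approached as far as the arm can. A call with a number of a shift or a turn outside -1 to 1 is refused whole. A call with a gripper value outside its range is refused whole. "hand" is the closure, from 0 (fully open) to 1 (shut), set as the call begins (left out, the last holds). The fingers move at their own pace and stop on an object; "newtons" is the grip in N (left out, the last holds). Time passes only in rows, so rows that do not move let the fingers close. It gives the time, the measured TCP pose, the force, the opening and the grip force at its end, in the units of the state.
- env.read_state(): the state, without advancing time (a new reading comes with each control period).
- env.read_camera(name): name is "side" or "top" or "wrist"; returns a dict with "pixels" (420x560x3 uint8, red, green, blue), "z_map" (420x560 float32, mm along the optical axis (not along the pixel's ray), 0 where there is no reading), "fx", "fy", "cx", "cy" (pixels), "R" (3x3) and "t" (3): a world point X has camera coordinates R X + t; the wrist camera has in their place "mount" (4x4, takes a point from camera to tool coordinates, whose origin is the TCP and whose axes are the flange's). Camera axes: x right, y down, z forward; pixel columns grow to the right and rows downward; lengths in mm; the calibration is good to about 2 mm. The wrist camera is an equidistant fisheye: a pixel r from the principal point sees the ray r / f radians off the axis. A picture is of the moment at which its call begins: read the wrist's pose just before it.
- env.job_done(): hands the job in; it is judged then, once.
Trained networks look in a picture, given as the dict that the camera call returned (one of the last four; its "shot" number tells which), for a name from the list of things; names that differ only in an ending like _2 or _b are one class to them, and where a whole thing is asked for, a point or a joint stands for the part that bears it (a point fixed in the world has none). Each returns a list of dicts, best first, with "conf" (0 to 1); they miss things now and then, are a little off and sometimes report something else, mostly with a low value. They report only what shows in the picture. A call takes as long as a camera call. They do not tell look-alikes from the thing itself.
- env.recognise(picture, thing): "extent" ([left, top, width, height] in pixels, round what is visible of it).
The state is a dict: "time_s": time; "qpos": joint angles; "dq": joint speeds; "effort": joint torques, N m; "ee_pos": TCP position; "ee_rot": TCP orientation; "force": force on the tool from outside, world axes, zero at the start; "ft_torque": the same for the moment, N m; "finger_gap": opening from 0.0 (shut) to 1.0 (fully open); "grasp_force": force on a finger pad.
Only numpy, scipy, OpenCV 4.12 (cv2) and the standard library are available. Lean on these libraries where they do the work, as an engineer would, in place of code of your own. Each camera call takes 0.05 s, during which the arm holds its last target. There are 200 camera calls.

## Task

Take the fuel injector with the red connector and lay it, either way round, along the empty cradle, then push it straight down past the resistance of the blue spring jaws until it snaps fully home at both ends. Stop pushing as soon as it is in and let go; do not drop it in or force it against its seat, and leave the injector with the yellow connector alone.

Things in the scene. Friction and masses are not known exactly. Their poses are not given: they have to be found in the camera images.
- injector: Fuel injector, RED connector, 0.15 to 0.29 kg, lying flat. Origin on its axis, mid barrel, 13 mm above the bench; x along it to the connector. Dark barrel, 26 mm thick, x -30 to 30 mm: grip here, across. Bright 20 mm thick necks (x -62 to -30, 30 to 70) go in the clips. Brass hex nut 26 mm (x 70 to 80), red block 20 x 19 x 19 (x 80 to 100), copper nozzle (x -88 to -62).
- injector_other: Same injector but with a YELLOW connector, same frame and sizes; to be left alone.
- cradle: Spring-clip cradle fixed to the bench: aluminium plate 150 x 90 x 12 mm, origin centre of its underside, x along the injector's place, z up. At x = -50 and 50 a pair of blue spring jaws (14 mm long, tops 83 mm up): flared mouth 30 mm wide, 13 mm throat 60 mm up, V seat below. Between the pairs (x -43 to 43) nothing is higher than 12 mm: room for the fingers.
- seat: Two black shallow V seats between the jaws, fixed. Origin: centre of the clipped injector, 52 mm above the cradle's underside, x along the cradle (13 mm play). Laid centrally it meets the jaws 18 mm above; pushed down it spreads them against 15 to 25 N (crooked, up to 35) until about 9 mm above home, then they snap over the necks and draw it down. Over 80 N on the seats damages them.
Things that resemble listed ones, but are neither listed nor needed, are in the scene too. What is shaped like the cradle but green or orange is not meant.

How it is judged (in metres and radians):
On the way:
1. the red injector is lifted over the cradle (horizontal distance between injector and seat below 0.03 m and height (world z) of injector above 0.07 m), for 0.05 s.
At the end, for the whole second after the job is handed in: The red injector lies at rest, clipped home in the cradle: its centre within 5 mm in height, 6 mm sideways and 16 mm lengthwise of its home, and within 7 degrees of the cradle's direction (either way round) (z of injector in the frame of seat between -0.005 and 0.005 m and y of injector in the frame of seat between -0.006 and 0.006 m and x of injector in the frame of seat between -0.016 and 0.016 m and angle between the x axis of injector and the x axis of seat, either way round below 0.12 rad and linear speed of injector below 0.02 m/s); the robot touches nothing.
It fails at once if the injector is slammed or forced onto its seats (over 80 N) (contact force between injector and seat above 80 N).
It fails at once if the injector with the yellow connector is moved by more than 20 mm (distance of injector_other from where it was at the start of the episode above 0.02 m).
It fails at once if the injector is dropped into the jaws (faster than 0.6 m/s just above them) (horizontal distance between injector and seat below 0.04 m and z of injector in the frame of seat between 0.02 and 0.06 m and linear speed of injector above 0.6 m/s).
It also fails if it takes over 38 s, if anything falls off the work surface, if the arm or the gripper's body presses on something with over 40 N, if the wrist force passes 120 N, or if a joint passes its speed limit or range.

## Working session

There is one attempt and no reset: what is moved stays moved. The work goes in short steps, Python scripts to look and compute and a tool call to move; the robot and the scene stay as the last step left them, time stands still between calls to the robot, and variables do not carry over. Pictures are saved under pics/ and viewed, at most 10 in all, crops included, and the job is handed in when it is done.

Besides the shell and the picture viewer there is one more tool, called after ">>>" as name(argument=value, ...) on one line, values as JSON. play_rows: Moves the arm, as the interface text tells. Shifts and turns lie within -1 to 1; 1 stands for 150 mm of shift or 45 degrees of turn. Its arguments: {"type":"object","properties":{"motion":{"type":"array"},"hand":{"type":"number"},"newtons":{"type":"number"}},"required":["motion"]}

```bash
mkdir -p pics; ls
python3 - <<'E'
from plant import env
import cv2,numpy as np,pickle
s=env.read_state(); print(s['time_s'],s['ee_pos'],s['ee_rot'])
out={}
for n in ['top','side']:
    p=env.read_camera(n); out[n]=p
    cv2.imwrite(f'pics/{n}1.png',p['pixels'][:,:,::-1])
    print(n,{k:p[k] for k in ['fx','fy','cx','cy']},p['R'],p['t'])
    for th in ['injector','cradle','seat']:
        print(n,th,env.recognise(p,th))
pickle.dump(out,open('shots.pkl','wb'))
E
```

```text
pics
0.0 [ 183.94968732 -544.16082356  238.31169282] [-3.13973622e+00 -3.92981774e-04  3.25808033e-01]
top {'fx': 500.0619519168229, 'fy': 500.0619519168229, 'cx': 278.7915338338959, 'cy': 206.5461774565774} [[ 0.02657588 -0.99960503  0.00913777]
 [-0.99317919 -0.02744096 -0.11332295]
 [ 0.11352894 -0.00606379 -0.99351619]] [  19.1042765   444.09059839 1095.90537403]
top injector [{'extent': [388.9, 107.7, 24.3, 80.5], 'conf': 0.7}]
top cradle [{'extent': [115.9, 259.9, 73.5, 53.4], 'conf': 0.94}, {'extent': [299.1, 227.4, 70.0, 45.5], 'conf': 0.78}]
top seat [{'extent': [163.2, 164.8, 50.7, 6.7], 'conf': 0.53}, {'extent': [120.6, 274.8, 56.6, 23.0], 'conf': 0.47}, {'extent': [216.2, 246.4, 51.2, 7.7], 'conf': 0.43}, {'extent': [309.0, 244.0, 52.6, 4.3], 'conf': 0.39}]
side {'fx': 380.9726321689671, 'fy': 380.9726321689671, 'cx': 280.38256783269276, 'cy': 206.82407531079744} [[ 0.98508099 -0.17186777  0.00877017]
 [-0.12233171 -0.73518188 -0.66674025]
 [ 0.12103883  0.65572027 -0.74523857]] [-427.56198228  103.0471516   687.50168711]
side injector [{'extent': [353.1, 312.8, 111.4, 45.8], 'conf': 0.77}]
side cradle [{'extent': [272.1, 106.6, 53.6, 69.2], 'conf': 0.85}, {'extent': [168.0, 117.4, 42.9, 47.4], 'conf': 0.75}, {'extent': [205.1, 149.7, 45.8, 79.0], 'conf': 0.7}, {'extent': [216.3, 224.0, 59.2, 101.8], 'conf': 0.67}]
side seat [{'extent': [215.6, 163.8, 15.5, 43.2], 'conf': 0.74}, {'extent': [232.4, 239.7, 21.9, 59.2], 'conf': 0.64}, {'extent': [185.6, 136.2, 10.9, 11.1], 'conf': 0.6}, {'extent': [289.2, 119.0, 26.7, 33.1], 'conf': 0.49}]
```

View pics/top1.png

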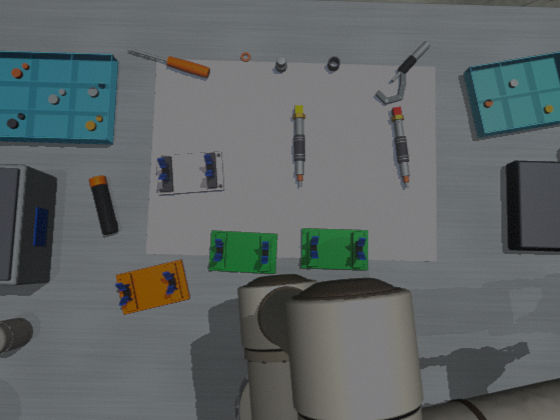

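View pics/side1.png

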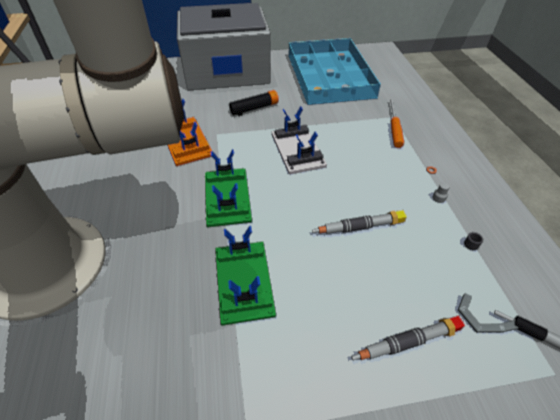

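The top view shows the red injector at about (402,145), connector up. The yellow one is at (299,145) and the aluminium cradle at (190,172). The green and orange lookalikes are elsewhere. In the side view the red injector is at (408,338) and the cradle at (299,142). Next I'll measure from both depth maps.

```bash
cat > h.py <<'E'
import numpy as np,pickle,cv2
def cloud(p,box):
    u0,v0,u1,v1=box; v,u=np.mgrid[v0:v1,u0:u1]; z=p['z_map'][v0:v1,u0:u1].astype(float)
    c=np.stack([(u-p['cx'])/p['fx']*z,(v-p['cy'])/p['fy']*z,z],-1)
    W=(c-p['t'])@np.asarray(p['R'])
    ok=z>0
    return W[ok],p['pixels'][v0:v1,u0:u1][ok].astype(int)
E
python3 - <<'E'
from h import *
o=pickle.load(open('shots.pkl','rb'))
np.set_printoptions(precision=1,suppress=True)
def rep(name,W):
    c,(w,h),a=cv2.minAreaRect(W[:,:2].astype(np.float32)); print(name,len(W),'med',np.median(W,0),'rect',np.array(c),w,h,a,'z5/95',np.percentile(W[:,2],[5,95]))
for cam,bi,bc in [('top',(384,95,420,195),(148,145,230,200)),('side',(340,305,470,370),(265,100,335,178))]:
    W,C=cloud(o[cam],bi)
    print(cam,'bench z',np.median(W[W[:,2]<5][:,2]))
    m=(W[:,2]>8)&(W[:,2]<45); rep('inj',W[m])
    r=(C[:,0]>130)&(C[:,1]<60)&(C[:,2]<60); rep('red',W[r])
    d=m&(C.max(1)<105); rep('dark',W[d])
    q=W[m][:,:2]; 
    l=cv2.fitLine(q.astype(np.float32),cv2.DIST_HUBER,0,.01,.01).ravel(); print('line yaw',np.degrees(np.arctan2(l[1],l[0])),l)
    W,C=cloud(o[cam],bc)
    print('z hist',np.histogram(W[:,2],bins=np.arange(-5,100,5))[0])
    p=(W[:,2]>7)&(W[:,2]<18); rep('plate',W[p])
    b=(C[:,2]>1.6*C[:,0])&(C[:,2]>C[:,1]*1.4)&(C[:,2]>60)&(W[:,2]>20)
    rep('blue',W[b])
    k=cv2.kmeans(W[b][:,:2].astype(np.float32),2,None,(3,50,.1),5,0); print('clusters',k[2],np.bincount(k[1].ravel()))
    for j in (0,1): rep('  jaw',W[b][k[1].ravel()==j])
E
```

```text
top bench z 0.842519732595386
inj 867 med [ 604.4 -241.5   21.4] rect [ 605.2 -235.9] 218.5695037841797 45.06259536743164 4.313324451446533 z5/95 [10.6 27.4]
red 6 med [ 678. -237.   23.] rect [ 674. -237.] 12.165295600891113 12.086663246154785 4.72377347946167 z5/95 [21.  24.6]
dark 628 med [ 597.2 -241.3   20.6] rect [ 605.2 -235.9] 218.5695037841797 45.06259536743164 4.313324451446533 z5/95 [10.3 27.1]
line yaw 8.138225 [   1.     0.1  600.2 -241.8]
z hist [ 653 1216  328 1294  222  133  251   30   25   72   23    7   12   45
   32   36   36   60    6    0]
plate 1753 med [515.2 235.8  12.3] rect [517.6 237.2] 159.61375427246094 117.29290771484375 86.85441589355469 z5/95 [ 8.6 15.9]
blue 214 med [524.  278.   72.3] rect [524.8 237.9] 60.265724182128906 113.46866607666016 6.0410847663879395 z5/95 [53.5 84.2]
clusters [[514.6 286. ]
 [525.9 186.8]] [109 105]
  jaw 109 med [521.5 285.9  71.9] rect [512.4 286.7] 45.62897491455078 14.03323745727539 7.081648349761963 z5/95 [54.7 84. ]
  jaw 105 med [532.7 186.5  72.5] rect [530.2 188.1] 60.581321716308594 14.104031562805176 8.4012422561
[... 454 characters left out ...]
aw 8.857168 [   1.     0.2  591.1 -249.3]
z hist [ 194 3120  147  755  191  135  363   44   50   97   73   24   28   69
   32   31   34   49    5    0]
plate 972 med [505.7 234.5  13.3] rect [552.8 289.8] 272.9627685546875 189.0052490234375 86.7596664428711 z5/95 [ 8.7 16.3]
blue 263 med [521.1 191.5  62.6] rect [515.7 234.8] 44.6766242980957 115.97598266601562 6.396455764770508 z5/95 [30.5 83.5]
clusters [[522.2 182.4]
 [511.3 281.5]] [136 127]
  jaw 136 med [530.4 181.4  63.3] rect [521.3 185.1] 44.67879104614258 15.963550567626953 6.230069160461426 z5/95 [32.1 83.7]
  jaw 127 med [519.2 280.9  62.4] rect [511.1 280.8] 43.1695671081543 20.514493942260742 11.84498119354248 z5/95 [29.7 83.3]
```

>>> play_rows(motion=[0.265, -0.085, 0, 0, 0, 0, 0.265, -0.085, 0, 0, 0, 0, 0.265, -0.085, 0, 0, 0, 0, 0.265, -0.085, 0, 0, 0, 0, 0.265, -0.085, 0, 0, 0, 0, 0.265, -0.085, 0, 0, 0, 0, 0.265, -0.085, 0, 0, 0, 0, 0.265, -0.085, 0, 0, 0, 0, 0.265, -0.085, 0, 0, 0, 0, 0.265, -0.085, 0, 0, 0, 0, 0.265, -0.085, 0, 0, 0, 0, 0.265, -0.085, 0, 0, 0, 0], hand=0)

```text
time_s: 1.6
ee_pos: [588.2, -245.9, 239.4]
ee_rot: [3.141, -0.0, 0.326]
force: [0.5, -1.4, 0.0]
finger_gap: 1.0
grasp_force: 0.0
```

>>> play_rows(motion=[0, 0, 0, 0, 0, 0.115, 0, 0, 0, 0, 0, 0.115, 0, 0, 0, 0, 0, 0])

```text
time_s: 1.9
ee_pos: [587.2, -246.8, 239.1]
ee_rot: [-3.141, 0.0, 0.146]
force: [0.2, 0.3, 0.1]
finger_gap: 0.999
grasp_force: 0.0
```

```bash
cat >> h.py <<'E'
from scipy.spatial.transform import Rotation as Ro
def wcloud(p,s,box=(0,0,560,420)):
    """world points of wrist fisheye depth, with pixels' colours and uv"""
    u0,v0,u1,v1=box; v,u=np.mgrid[v0:v1,u0:u1]; z=p['z_map'][v0:v1,u0:u1].astype(float)
    a=(u-p['cx'])/p['fx']; b=(v-p['cy'])/p['fy']; th=np.hypot(a,b)+1e-9; k=np.tan(th)/th
    c=np.stack([a*k*z,b*k*z,z,np.ones_like(z)],-1)
    T=np.eye(4); T[:3,:3]=Ro.from_euler('xyz',s['ee_rot']).as_matrix(); T[:3,3]=s['ee_pos']
    W=(c@(T@np.asarray(p['mount'])).T)[...,:3]; ok=(z>0)&(th<1.2)
    return W[ok],p['pixels'][v0:v1,u0:u1][ok].astype(int),np.stack([u,v],-1)[ok]
E
python3 - <<'E'
from plant import env
from h import *
np.set_printoptions(precision=1,suppress=True)
s=env.read_state(); p=env.read_camera('wrist'); pickle.dump((s,p),open('w1.pkl','wb'))
cv2.imwrite('pics/w1.png',p['pixels'][:,:,::-1]); print(np.array(p['mount']),p['fx'],p['cx'],p['cy'])
print(env.recognise(p,'injector'))
W,C,uv=wcloud(p,s)
near=(abs(W[:,0]-590)<130)&(abs(W[:,1]+247)<45)
print('bench',np.median(W[near&(abs(W[:,2])<6)][:,2]))
m=near&(W[:,2]>7)&(W[:,2]<40)
a=np.radians(8.4)
R=np.array([[np.cos(a),np.sin(a)],[-np.sin(a),np.cos(a)]])
q=(W[m][:,:2]-[587,-246.8])@R.T
for x in range(-110,120,10):
    k=(q[:,0]>=x)&(q[:,0]<x+10)
    if k.sum()>3: print(x,k.sum(),'y',np.percentile(q[k,1],[3,50,97]),'ztop',np.percentile(W[m][k,2],90),np.median(C[m][k],0))
E
```

```text
[[   0.    -1.    -0.3   70.6]
 [   1.     0.    -0.     0.5]
 [   0.    -0.3    1.  -134.8]
 [   0.     0.     0.     1. ]] 325.19226210127806 282.3443033511451 210.76673813307892
[{'extent': [271.1, 97.7, 28.2, 158.9], 'conf': 0.62}]
bench 0.733336774994541
-100 7 y [-2.1  0.1  3.5] ztop 16.49399598157307 [102. 112. 113.]
-90 44 y [-2.3  0.6  3.7] ztop 16.94312530869803 [94.  96.5 96. ]
-80 84 y [-5.9  0.6  7.2] ztop 19.918256870031463 [101.5  60.5  42. ]
-70 100 y [-8.2  0.   9.4] ztop 22.723128805665187 [92.  82.5 83. ]
-60 137 y [-9.3  0.   9.4] ztop 23.049313631843518 [89. 93. 95.]
-50 144 y [-9.2  0.   9.3] ztop 23.00766594675835 [89. 93. 95.]
-40 137 y [-10.2   0.    9.2] ztop 24.826990512772888 [75. 79. 80.]
-30 191 y [-12.4  -0.   11.3] ztop 26.285888662490493 [59. 61. 64.]
-20 195 y [-12.3  -0.   11.2] ztop 25.912994345754363 [45. 46. 49.]
-10 196 y [-12.3  -0.6  11.1] ztop 25.864895092371057 [43. 44. 47.]
0 201 y [-12.2  -1.1  11.1] ztop 26.046766662395953 [43. 44. 47.]
10 205 y [-13.2  -1.1  11. ] ztop 26.32786562170842 [58. 60. 62.]
20 200 y [-12.2  -1.1  10.9] ztop 26.040520762278028 [51. 53. 55.]
30 170 y [-9.9 -1.1  8.8] ztop 23.083019307359137 [84. 89. 89.]
40 178 y [-11.   -1.1   8.8] ztop 23.209315990036686 [85. 88. 89.]
50 171 y [-11.   -1.1   8.8] ztop 23.549309351319607 [84. 89. 90.]
60 190 y [-13.3  -1.1  10.7] ztop 26.67410458432815 [93. 90. 69.]
70 220 y [-14.2  -1.1  12.4] ztop 26.666012948854693 [117.   77.5  35. ]
80 174 y [-9.6 -1.1  7.4] ztop 23.9239825929279 [136.5  32.   30. ]
90 100 y [-9.6 -1.1  7.4] ztop 23.51619065282159 [133.  36.  34.]
110 272 y [-18.8   7.6  25. ] ztop 13.124011380019601 [72.  77.  79.5]
```

View pics/w1.png

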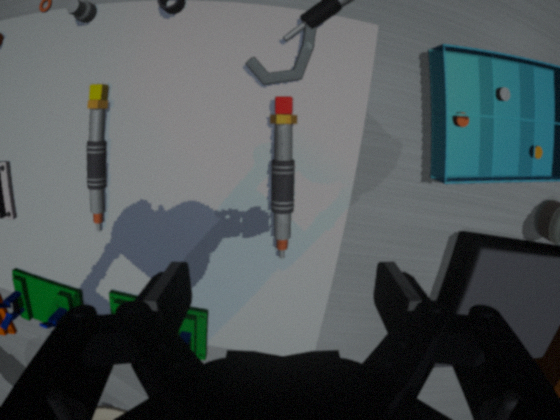

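The red injector is at (283,170) in the wrist view. Its profile puts the axis at TCP x-4.5, y+0.7 with yaw about 8°, and the top at 26 mm as expected. I'll descend and grasp it.

>>> play_rows(motion=[-0.03, 0.005, 0.25, 0, 0, 0.01, 0, 0, 0.27, 0, 0, 0, 0, 0, 0.27, 0, 0, 0, 0, 0, 0.27, 0, 0, 0, 0, 0, 0.25, 0, 0, 0, 0, 0, 0.12, 0, 0, 0, 0, 0, 0.06, 0, 0, 0, 0, 0, 0.02, 0, 0, 0, 0, 0, 0, 0, 0, 0])

```text
time_s: 2.9
ee_pos: [583.7, -249.3, 14.4]
ee_rot: [3.14, -0.002, 0.138]
force: [0.2, -0.4, 0.3]
finger_gap: 1.0
grasp_force: 0.0
```

>>> play_rows(motion=[0, 0, 0, 0, 0, 0, 0, 0, 0, 0, 0, 0, 0, 0, 0, 0, 0, 0, 0, 0, 0, 0, 0, 0, 0, 0, 0, 0, 0, 0, 0, 0, 0, 0, 0, 0, 0, 0, 0, 0, 0, 0, 0, 0, 0, 0, 0, 0], hand=1, newtons=80)

```text
time_s: 3.7
ee_pos: [583.1, -248.8, 13.6]
ee_rot: [3.141, -0.001, 0.137]
force: [-0.6, 1.2, 5.6]
finger_gap: 0.271
grasp_force: 78.6
```

>>> play_rows(motion=[0, 0, -0.05, 0, 0, 0, 0, 0, -0.15, 0, 0, 0, 0, 0, -0.25, 0, 0, 0, 0, 0, -0.25, 0, 0, 0, 0, 0, -0.25, 0, 0, 0, 0, 0, -0.2, 0, 0, 0, 0, 0, -0.05, 0, 0, 0, 0, 0, 0, 0, 0, 0])

```text
time_s: 4.5
ee_pos: [583.0, -248.7, 193.5]
ee_rot: [3.14, -0.001, 0.137]
force: [-0.1, -0.1, -1.8]
finger_gap: 0.271
grasp_force: 78.6
```

>>> play_rows(motion=[-0.05, -0.273, 0, 0, 0, 0, -0.05, -0.273, 0, 0, 0, 0, -0.05, -0.273, 0, 0, 0, 0, -0.05, -0.273, 0, 0, 0, 0, -0.05, -0.273, 0, 0, 0, 0, -0.05, -0.273, 0, 0, 0, 0, -0.05, -0.273, 0, 0, 0, 0, -0.05, -0.273, 0, 0, 0, 0, -0.05, -0.273, 0, 0, 0, 0, -0.05, -0.273, 0, 0, 0, 0, -0.05, -0.273, 0, 0, 0, 0, -0.05, -0.273, 0, 0, 0, 0])

```text
time_s: 5.7
ee_pos: [423.7, 227.0, 189.9]
ee_rot: [3.141, 0.005, 0.137]
force: [0.7, 0.6, -1.2]
finger_gap: 0.268
grasp_force: 78.8
```

>>> play_rows(motion=[0, 0, 0, 0, 0, -0.179, 0, 0, 0, 0, 0, -0.179, 0, 0, 0, 0, 0, -0.179, 0, 0, 0, 0, 0, -0.179, 0, 0, 0, 0, 0, -0.179, 0, 0, 0, 0, 0, -0.179, 0, 0, 0, 0, 0, -0.179, 0, 0, 0, 0, 0, -0.179, 0, 0, 0, 0, 0, -0.179, 0, 0, 0, 0, 0, -0.179, 0, 0, 0, 0, 0, -0.179, 0, 0, 0, 0, 0, 0])

```text
time_s: 6.9
ee_pos: [424.6, 225.5, 190.0]
ee_rot: [-3.137, 0.001, 1.684]
force: [0.3, 0.2, -1.6]
finger_gap: 0.271
grasp_force: 78.9
```

```bash
cat > look.py <<'E'
from plant import env
from h import *
import sys
np.set_printoptions(precision=1,suppress=True)
tag=sys.argv[1]
s=env.read_state(); p=env.read_camera('wrist'); pickle.dump((s,p),open(tag+'.pkl','wb'))
cv2.imwrite(f'pics/{tag}.png',p['pixels'][:,:,::-1])
print(s['ee_pos'],s['ee_rot'],env.recognise(p,'cradle'))
E
cat > ana.py <<'E'
from h import *
import sys
np.set_printoptions(precision=1,suppress=True)
s,p=pickle.load(open(sys.argv[1]+'.pkl','rb'))
W,C,uv=wcloud(p,s)
a=np.radians(96.5); ex=np.array([np.cos(a),np.sin(a)]); ey=np.array([-np.sin(a),np.cos(a)])
q=(W[:,:2]-[518.5,236])@np.array([ex,ey]).T; z=W[:,2]
near=(abs(q[:,0])<95)&(abs(q[:,1])<70)
print('bench',np.median(z[near&(abs(z)<5)]))
pl=near&(z>8)&(z<16)&(abs(q[:,1])<60)
print('plate n',pl.sum(),'z',np.median(z[pl]))
for x in range(-80,90,20):
    k=pl&(abs(q[:,0]-x)<10); 
    if k.sum()>20: print('  plate x',x,'y edges',np.percentile(q[k,1],[1,99]))
for y in range(-50,60,20):
    k=pl&(abs(q[:,1]-y)<10)
    if k.sum()>20: print('  plate y',y,'x edges',np.percentile(q[k,0],[1,99]))
b=near&(C[:,2]>1.5*C[:,0])&(C[:,2]>1.3*C[:,1])&(z>20)&(z<95)
for sx in (-50,50):
    for sy in (-1,1):
        k=b&(abs(q[:,0]-sx)<20)&(q[:,1]*sy>-0)
        t=k&(z>74)
        print('jaw',sx,sy,k.sum(),'x',np.percentile(q[k,0],[3,97]) if k.sum() else '', 'top',t.sum(), np.percentile(q[t,0],[3,50,97]) if t.sum() else '', np.percentile(q[t,1],[3,50,97]) if t.sum() else '', z[k].max() if k.sum() else '')
        for zz in range(50,90,6):
            kk=k&(abs(z-zz)<3)
            if kk.sum()>2: print('    z',zz,kk.sum(),'y',np.percentile(q[kk,1],[5,50,95]))
# held injector, tool frame
R=Ro.from_euler('xyz',s['ee_rot']).as_matrix(); t=(W-s['ee_pos'])@R
h=(abs(t[:,0])<115)&(abs(t[:,1])<18)&(abs(t[:,2])<30)
for x in range(-110,120,10):
    k=h&(abs(t[:,0]-x-5)<5)
    if k.sum()>5: print('held',x,k.sum(),'y',np.percentile(t[k,1],[3,50,97]),'z min',np.percentile(t[k,2],5),np.median(C[k],0))
E
python3 look.py w2; python3 ana.py w2
```

```text
[424.6 225.5 190. ] [-3.1  0.   1.7] [{'extent': [328.1, 115.5, 103.7, 160.6], 'conf': 0.85}, {'extent': [66.7, 19.6, 118.2, 155.7], 'conf': 0.84}, {'extent': [153.6, 214.0, 84.6, 88.5], 'conf': 0.73}, {'extent': [178.7, 360.9, 16.4, 16.2], 'conf': 0.61}]
bench 0.8336436480341263
plate n 8016 z 12.2478175347903
  plate x -80 y edges [-21.   47.2]
  plate x -60 y edges [-40.4  47.2]
  plate x -40 y edges [-41.9  46.8]
  plate x -20 y edges [-41.6  46.4]
  plate x 0 y edges [-41.9  46.5]
  plate x 20 y edges [-42.   46.2]
  plate x 40 y edges [-41.3  45.9]
  plate x 60 y edges [-42.5  46.1]
  plate x 80 y edges [-41.8  45.6]
  plate y -50 x edges [-67.2  74. ]
  plate y -30 x edges [-38.1  74.7]
  plate y -10 x edges [-71.1  74.7]
  plate y 10 x edges [-70.9  75.6]
  plate y 30 x edges [-71.6  75.5]
  plate y 50 x edges [-71.8  75.1]
jaw -50 -1 449 x [-54.9 -41.7] top 171 [-54.9 -48.4 -42. ] [-20.7 -16.3 -13.2] 85.30988032748905
    z 50 13 y [-15.5 -12.7 -11.8]
    z 56 14 y [-14.7 -12.1  -7.1]
    z 62 93 y [-12.8  -7.1  -5.1]
    z 68 81 y [-11.9 -10.2  -8.2]
    z 74 79 y [-14.4 -1
[... 1360 characters left out ...]
] z min -29.57330293650341 [28. 29. 31.]
held 10 2259 y [-16.9   0.2  17.2] z min -26.960313724241345 [37. 39. 40.]
held 20 1413 y [-11.6   0.2  12. ] z min -12.757549468067879 [38. 39. 41.]
held 30 1241 y [-9.6  0.2 10.1] z min -10.118016391001653 [78. 82. 83.]
held 40 1159 y [-9.   0.2  9.3] z min -9.759423338481621 [82. 86. 88.]
held 50 1198 y [-9.2  0.2  9.1] z min -9.85265905209528 [83. 87. 88.]
held 60 1219 y [-9.4 -0.2  9. ] z min -9.820800097821879 [88. 91. 93.]
held 70 1890 y [-14.   -0.2  13.5] z min -13.34091953900745 [126.  93.  36.]
held 80 1208 y [-9.  -0.2  8.7] z min -10.122583725081936 [181.  30.  24.]
held 90 1143 y [-9.  -0.2  8.6] z min -9.951207931132055 [181.  26.  22.]
```

View pics/w2.png

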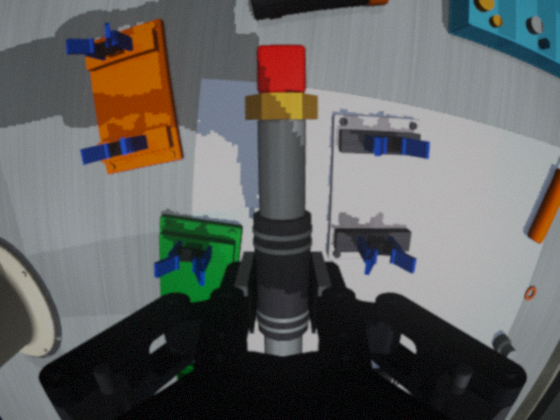

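The injector is held centred: its axis is at TCP height, with the nut at tool x 70–80. The cradle is at right of centre in the view, with jaws around (385,145) and (385,250), and its yaw is about 96°. I'll move above it and take a second look.

>>> play_rows(motion=[0.009, 0.156, 0.05, 0, 0, 0.02, 0, 0.17, 0.07, 0, 0, 0, 0, 0.17, 0.07, 0, 0, 0, 0, 0.12, 0.07, 0, 0, 0, 0, 0, 0, 0, 0, 0, 0, 0, 0, 0, 0, 0])

```text
time_s: 7.6
ee_pos: [517.0, 236.4, 152.9]
ee_rot: [-3.139, 0.0, 1.666]
force: [-0.1, -0.7, -2.2]
finger_gap: 0.269
grasp_force: 79.1
```

```bash
python3 look.py w3; python3 ana.py w3
```

```text
[517.  236.4 152.9] [-3.1  0.   1.7] [{'extent': [47.6, 230.0, 107.6, 122.4], 'conf': 0.83}, {'extent': [230.7, 116.2, 106.7, 146.4], 'conf': 0.73}, {'extent': [0.6, 35.3, 89.2, 151.8], 'conf': 0.62}]
bench 0.7882772964095182
plate n 5156 z 12.13846070524039
  plate x -60 y edges [-42.4  46.4]
  plate x -40 y edges [-42.7  46.7]
  plate x -20 y edges [-42.3  46.4]
  plate x 0 y edges [-42.5  46.1]
  plate x 20 y edges [-43.   45.7]
  plate x 40 y edges [-43.7  45.6]
  plate x 60 y edges [-43.7  45.8]
  plate x 80 y edges [-43.7  45. ]
  plate y -50 x edges [-57.1  74.2]
  plate y -30 x edges [-38.4  74.1]
  plate y -10 x edges [-7.2 69.3]
  plate y 30 x edges [-37.9  74.4]
  plate y 50 x edges [-52.9  74.8]
jaw -50 -1 0 x  top 0   
jaw -50 1 0 x  top 0   
jaw 50 -1 269 x [44.7 57.4] top 248 [44.9 51.3 57.4] [-21.7 -18.1 -15. ] 85.47949036981561
    z 74 18 y [-18.6 -15.2 -15.1]
    z 80 152 y [-21.7 -17.3 -15. ]
    z 86 78 y [-20.9 -19.  -17.8]
jaw 50 1 306 x [44.8 57.7] top 282 [44.8 51.2 57.6] [16.8 20.3 24.3] 85.74431625011087
    z 74 41 y [16.7 17.3 17.9]
    z 80 160 y [17.9 1
[... 450 characters left out ...]
 z min -29.628857298668912 [25. 25. 27.]
held 10 2280 y [-17.   -0.2  17.1] z min -27.127589447257197 [34. 34. 35.]
held 20 1429 y [-11.6   0.2  12. ] z min -12.819764590501062 [34. 34. 36.]
held 30 1235 y [-9.6  0.2 10.1] z min -9.92520434007438 [67. 70. 71.]
held 40 1152 y [-8.9  0.2  9.3] z min -9.729904821192171 [71. 74. 75.]
held 50 1204 y [-9.1  0.2  9.1] z min -9.869303245889222 [71. 74. 75.]
held 60 1225 y [-9.5 -0.2  9.1] z min -9.78692058205059 [76. 79. 80.]
held 70 1898 y [-14.   -0.2  13.6] z min -13.328245514484742 [110.  81.  31.]
held 80 1196 y [-8.9 -0.2  8.6] z min -10.029148903590745 [161.  25.  20.]
held 90 1149 y [-9.  -0.2  8.6] z min -10.043977788691501 [160.  23.  20.]
```

>>> play_rows(motion=[0.006, -0.003, 0.1, 0, 0, 0, 0, 0, 0.15, 0, 0, 0, 0, 0, 0.15, 0, 0, 0, 0, 0, 0.08, 0, 0, 0, 0, 0, 0.04, 0, 0, 0, 0, 0, 0, 0, 0, 0])

```text
time_s: 8.3
ee_pos: [516.9, 237.4, 75.2]
ee_rot: [-3.14, 0.0, 1.668]
force: [-0.4, 0.4, -1.1]
finger_gap: 0.274
grasp_force: 79.1
```

>>> play_rows(motion=[0, 0, 0.015, 0, 0, 0, 0, 0, 0.015, 0, 0, 0, 0, 0, 0, 0, 0, 0])

```text
time_s: 8.6
ee_pos: [517.8, 237.5, 71.7]
ee_rot: [3.141, -0.0, 1.668]
force: [-0.9, -0.5, -1.4]
finger_gap: 0.272
grasp_force: 79.2
```

>>> play_rows(motion=[0, 0, 0.015, 0, 0, 0, 0, 0, 0.015, 0, 0, 0, 0, 0, 0, 0, 0, 0], newtons=110)

```text
time_s: 8.9
ee_pos: [517.2, 237.8, 68.2]
ee_rot: [-3.141, -0.0, 1.668]
force: [-6.4, 1.1, 8.4]
finger_gap: 0.26
grasp_force: 110.7
```

>>> play_rows(motion=[0, 0, 0.013, 0, 0, 0, 0, 0, 0.013, 0, 0, 0, 0, 0, 0, 0, 0, 0])

```text
time_s: 9.2
ee_pos: [518.6, 238.1, 65.7]
ee_rot: [3.139, -0.001, 1.668]
force: [-5.4, 0.2, 12.8]
finger_gap: 0.26
grasp_force: 111.2
```

>>> play_rows(motion=[0, -0.007, 0.013, 0, 0, 0, 0, 0, 0.013, 0, 0, 0, 0, 0, 0, 0, 0, 0])

```text
time_s: 9.5
ee_pos: [517.6, 238.1, 61.2]
ee_rot: [3.139, -0.001, 1.668]
force: [-2.2, 0.0, 6.0]
finger_gap: 0.263
grasp_force: 110.3
```

>>> play_rows(motion=[0, 0, 0.01, 0, 0, 0, 0, 0, 0.01, 0, 0, 0, 0, 0, 0, 0, 0, 0])

```text
time_s: 9.8
ee_pos: [516.0, 237.3, 55.4]
ee_rot: [-3.141, 0.0, 1.668]
force: [0.8, -0.5, -5.8]
finger_gap: 0.261
grasp_force: 108.9
```

>>> play_rows(motion=[0, 0, 0.008, 0, 0, 0, 0, 0, 0, 0, 0, 0])

```text
time_s: 10.0
ee_pos: [515.5, 237.1, 53.3]
ee_rot: [-3.14, 0.0, 1.668]
force: [2.4, 1.3, -9.4]
finger_gap: 0.264
grasp_force: 108.5
```

>>> play_rows(motion=[0, 0, 0.008, 0, 0, 0, 0, 0, 0, 0, 0, 0])

```text
time_s: 10.2
ee_pos: [516.2, 237.2, 53.2]
ee_rot: [-3.141, 0.0, 1.668]
force: [2.2, -0.1, -7.3]
finger_gap: 0.262
grasp_force: 109.3
```

>>> play_rows(motion=[0, 0, 0.007, 0, 0, 0, 0, 0, 0, 0, 0, 0])

```text
time_s: 10.4
ee_pos: [516.3, 237.2, 53.1]
ee_rot: [-3.141, 0.0, 1.668]
force: [-3.4, -1.8, 1.2]
finger_gap: 0.261
grasp_force: 109.8
```

It's seated: the force rises while z holds at 53. Releasing and backing off.

>>> play_rows(motion=[0, 0, 0, 0, 0, 0, 0, 0, 0, 0, 0, 0, 0, 0, 0, 0, 0, 0, 0, 0, 0, 0, 0, 0, 0, 0, 0, 0, 0, 0, 0, 0, 0, 0, 0, 0, 0, 0, 0, 0, 0, 0, 0, 0, 0, 0, 0, 0], hand=0)

```text
time_s: 11.2
ee_pos: [516.4, 237.4, 52.5]
ee_rot: [-3.142, -0.0, 1.668]
force: [1.4, -0.5, -0.4]
finger_gap: 1.005
grasp_force: 0.0
```

>>> play_rows(motion=[0, 0, -0.05, 0, 0, 0, 0, 0, -0.15, 0, 0, 0, 0, 0, -0.2, 0, 0, 0, 0, 0, -0.2, 0, 0, 0, 0, 0, -0.2, 0, 0, 0, 0, 0, -0.1, 0, 0, 0, 0, 0, 0, 0, 0, 0])

```text
time_s: 11.9
ee_pos: [518.0, 237.8, 190.4]
ee_rot: [3.136, -0.001, 1.668]
force: [-0.2, -0.1, 0.4]
finger_gap: 0.997
grasp_force: 0.0
```

```bash
python3 look.py w4
python3 - <<'E'
from h import *
np.set_printoptions(precision=1,suppress=True)
s,p=pickle.load(open('w4.pkl','rb'))
W,C,uv=wcloud(p,s)
a=np.radians(96.0); ex=np.array([np.cos(a),np.sin(a)]); ey=np.array([-np.sin(a),np.cos(a)])
q=(W[:,:2]-[516.7,237.3])@np.array([ex,ey]).T; z=W[:,2]
for x in range(-100,110,10):
    k=(abs(q[:,0]-x-5)<5)&(abs(q[:,1])<16)&(z>40)&(z<72)
    if k.sum()>5: print(x,k.sum(),'y',np.percentile(q[k,1],[3,50,97]),'ztop',np.percentile(z[k],92),np.median(C[k],0))
E
```

```text
[518.  237.8 190.4] [ 3.1 -0.   1.7] [{'extent': [70.0, 221.1, 88.2, 93.1], 'conf': 0.83}, {'extent': [3.1, 39.8, 102.9, 143.5], 'conf': 0.77}, {'extent': [112.7, 364.9, 32.4, 44.6], 'conf': 0.69}]
-90 63 y [-3.6 -0.7  3.1] ztop 56.371993107962396 [106. 107. 109.]
-80 91 y [-6.4  0.1  6.6] ztop 59.68181211482092 [113.  73.  49.]
-70 123 y [-6.5 -0.   6.5] ztop 61.69318481176422 [107.  70.  46.]
-60 315 y [-14.   -0.1  13.8] ztop 69.77254354149738 [75. 79. 96.]
-50 487 y [-15.1  -0.2  15. ] ztop 68.02810055929783 [26. 39. 76.]
-40 225 y [-10.1  -0.3   9.5] ztop 62.740426097469935 [85. 89. 90.]
-30 290 y [-12.   -0.4  11.8] ztop 65.6506532288238 [49. 50. 52.]
-20 335 y [-11.7  -0.4  11.7] ztop 65.62904858235048 [45. 46. 48.]
-10 336 y [-12.5   0.2  11.5] ztop 65.47814155026231 [41. 41. 44.]
0 349 y [-12.2  -0.6  11.7] ztop 65.47471612217797 [43. 43. 46.]
10 354 y [-12.    0.1  11.8] ztop 65.71762939837055 [49. 49. 53.]
20 380 y [-12.2  -0.   11.7] ztop 65.45320275982859 [48. 48. 51.]
30 297 y [-10.1  -0.9   9.1] ztop 62.788066102056916 [86. 90. 92.]
40 423 y [-13.6  -0.2  14. ] ztop 69.41019435145012 [51. 53. 64.]
50 426 y [-14.3  -0.2  13.9] ztop 68.72694243671299 [46. 48. 63.]
60 315 y [-10.2  -0.3   9.6] ztop 63.32998872522106 [59. 59. 59.]
70 438 y [-13.6   0.3  13.6] ztop 66.32113616919956 [84. 63. 27.]
80 281 y [-9.2 -0.5  8.8] ztop 62.86936111331003 [134.  26.  22.]
90 267 y [-8.5  0.2  8.2] ztop 62.97271707312529 [135.  23.  21.]
100 18 y [-7.4 -0.2  6.2] ztop 61.138507211789616 [77.  48.5 48. ]
```

View pics/w4.png

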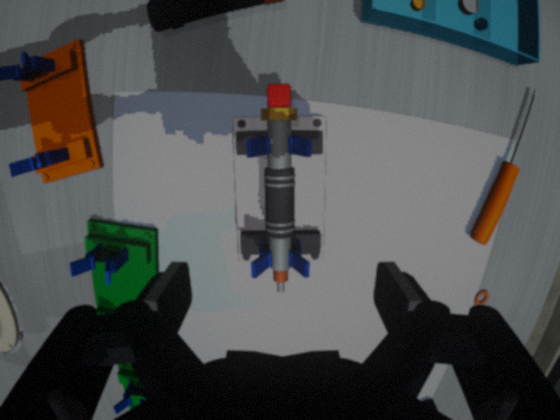

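The injector lies clipped at (280,190), level at both ends. Its axis is about 52 mm up and within 1 mm sideways.

```bash
python3 -c "
from plant import env
print(env.job_done())"
```

```text
the job is handed in; nothing more can be done
None
```

The red injector is snapped into the cradle and released. The last wrist view showed it level at about 52 mm and within 1 mm sideways. The arm is clear, the yellow injector was left alone, and the job is handed in; no verdict was returned.

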